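# Load the vial tray into the reader dock and index it two rows

## Robot

A 6-joint arm with a two-finger parallel gripper is mounted at the origin on the work surface. World frame = base frame: x ahead of the robot, y to its left, z up, the work surface at z = 0. Lengths are in mm, angles in rad, forces in N, time in s.
With the tool pointing down it reaches from about 300 to 775 mm from the base axis. Payload 14.6 kg.
Tool frame: the origin (TCP) lies between the finger pads; the fingertips stand 19 mm ahead of it and the grasp point (between the pads) is the TCP; z points along the fingers, y is the line along which they close (so a half turn about z gives the same grasp; the last joint's range is limited). The gripper opens to 94 mm and grips with 3 to 60 N. Pads are 16 mm wide; open, the fingers measure 119 mm over their backs; the gripper's body (75 mm by 177 mm) begins 78 mm behind the grasp point.
Start: joints at [-1.278, 0.3, 1.521, -0, 1.321, -0.067], TCP at [193.64, -514.774, 224.446] pointing down, gripper open.
Joint ranges: [-3.03, 3.03], [-0.79, 2.21], [0.23, 2.52], [-1.04, 4.18], [0, 3.07], [-2.55, 2.55]. Speed limits (rad/s): [2.22, 2.22, 2.57, 3.14, 3.14, 3.14].

## Interface

Orientations are given as [roll, pitch, yaw] about the fixed x, y, z axes, in that order (R = Rz(yaw) Ry(pitch) Rx(roll)).
In Python, from cell import monitor, imaging, job, find_in, trace gives the robot as it stands. The module is installed in compiled form; this text tells all that it offers.
- The arm moves only by the tool arm_command, never from a script. Its argument "steps" is a list of rows, each a list of 5 numbers: the opening, from 0 (shut) to 1 (fully open), then the shift along the tool's x, y, z in mm, then the turn about the tool's z in degrees. In form: [[gripper, dx, dy, dz, turn], ...]. A call has 1 to 20 rows; each row is the pose to reach, as a shift and turn from the pose commanded when the call began, along the tool's axes at that moment; what a row does not reach only later rows make up. A row lasts 1/8 s, in which the tool goes at most 62.5 mm and 10.7 degrees, less where a joint would pass 70% of its speed; a pose out of reach is approached as far as the arm can. A call with a gripper value outside its range is refused whole. The fingers move at their own pace and stop on an object; "force" is the grip in N (left out, the last holds). Time passes only in rows, so rows that repeat a pose let the fingers close. It gives the time, the measured TCP pose, the force, the opening and the grip force at its end, in the units of the state.
- monitor.read_state(): the state, without advancing time (a new reading comes with each control period).
- imaging.camera(name): name is "scene" or "top"; returns a dict with "img" (480x640x3 uint8, red, green, blue), "mtx" (3x3 intrinsics, pixels), "view" (4x4, takes a point from world to camera coordinates). Camera axes: x right, y down, z forward; pixel columns grow to the right and rows downward; lengths in mm; the calibration is good to about 2 mm. A picture is of the moment at which its call begins. There is no depth.
- job.sign_off(): hands the job in; it is judged then, once.
Trained networks look in a picture, given as the dict that the camera call returned (one of the last four; its "shot" number tells which), for a name from the list of things; names that differ only in an ending like _2 or _b are one class to them, and where a whole thing is asked for, a point or a joint stands for the part that bears it (a point fixed in the world has none). Each returns a list of dicts, best first, with "p" (0 to 1); they miss things now and then, are a little off and sometimes report something else, mostly with a low value. They report only what shows in the picture. A call takes as long as a camera call. They do not tell look-alikes from the thing itself.
- find_in(picture, target): "rect" ([centre column, centre row, width, height] in pixels, round what is visible of it).
- trace(picture, target): "region" (480x640 bool, what is visible of it) and "rect" ([centre column, centre row, width, height] in pixels, round what is visible of it).
The state is a dict: "clock": time; "joints": joint angles; "qd": joint speeds; "effort": joint torques, N m; "eef_pos": TCP position; "eef_rot": TCP orientation; "wrist_force": force on the tool from outside, world axes, zero at the start; "moment": the same for the moment, N m; "finger_gap": finger opening in mm; "finger_force": force on a finger pad.
Only numpy, scipy, OpenCV 4.12 (cv2) and the standard library are available. Lean on these libraries where they do the work, as an engineer would, in place of code of your own. Each camera call takes 0.05 s, during which the arm holds its last target. There are 200 camera calls.

## Task

Pick the blue vial tray off the sloping drip stand, turn it end for end and slide it narrow nose first between the guide rails of the reader dock until it is fully home, with the orange end plate against the yellow cheeks. Then advance the row wheel by exactly two rows with two full strokes of the blue-knobbed lever, letting it spring all the way back after each. Do not tip the tray on its side, and leave all the glassware, bottles and stands where they are.

Things in the scene. Friction and masses are not known exactly. Their poses are not given: they have to be found in the camera images.
- vial_tray: blue tray, 10 capped vials fixed in it, 0.22-0.45 kg. Body 72 wide (y), 20 high, 130 long (x). +x end: narrow nose, tapering to about 52 over the last 17. -x end: orange end plate 100 wide, 34 high, 6 thick, too wide for the rails. Origin: centre of underside; z normal to its floor. Starts on the slope, z leaning 35 degrees, nose pointing roughly opposite to the dock's +x. Vial caps reach 42 up.
- tray_fin (a point): point to pinch on the tray's upright orange carrying fin, 68 above the underside at the tray's middle. The fin is 10 thick (y), 70 long (x, 35 each way), its top 16 above this point. The vial caps stand 11 to 27 to either side (y), with tops 26 below this point. Axes as the tray's.
- tray_nose (a point): middle of the tray's narrow nose end, 65 along +x from the tray's origin and 10 above its underside; axes as the tray's.
- drip_stand: white drip stand, fixed: plate 150 (x) x 110 (y) sloping 35 degrees, low edge on its +y side, high edge (74 up) on its -y side, with a 10 high lip near the low edge against which the tray's long side rests. Origin: on the table below the plate's centre, which is 42 up; z vertical.
- dock: reader dock, fixed. Origin on the table, z up, +x the way the tray slides in. Grey floor 8 high, x -205 to 60, open from -205 to -85 for setting the tray down. Rails x -60 to 50, 37 high, inner gap 76, with lips over the tray's edges (underside 32 up, 60 between lips): the tray enters only sliding level from the mouth. White housing 95 high, 120 wide at x 52 to 107. Indexer at its -y side to y -157, 47 high.
- dock_mouth (a point): middle of the entry, at the outer ends of the yellow flared cheeks (25 long, about 90 apart at the mouth, narrowing to 76, with lips that also flare upwards), at the level of the dock floor (8 above the table), at x -85 of the dock; axes as the dock's. The nose enters here going +x.
- dock_home (a point): where the vial tray's origin is when the tray is fully home (orange end plate against the yellow cheeks): 59 beyond the mouth, at floor level; axes as the dock's. The tray's x then points along this +x.
- lever_knob (a point): top centre of the lever's upright blue knob, a post 14 across from 36 to 86 above the table, 70 from the pivot. The upright pivot is at dock x 0, y -108; at rest the knob is at dock x -70, y -108. A stroke pushes it sideways away from the rails, to about x -51, y -156.
- feed_lever (a joint): lever angle: 0 at rest, 0.75 at the end stop (counterclockwise from above, knob going towards the dock's -y). A spring (1 to 2 N at the knob) returns it to 0 when let go. A stroke must reach the end stop, or nearly (0.72), and come right back to count one row.
- row_wheel (a joint): angle of the toothed ratchet wheel and its dial with red pointer: 0 at the start; each full stroke adds about 0.52 (30 degrees, one mark of the scale); it does not turn back. Two rows: about 1.05, pointer at the red mark.
- wash_bottle: white wash bottle, blue cap and spout; body 56 across, cap top 112, bent spout (reaching 43 out towards its own -x) up to 135 high. Origin: centre of its underside. Stands in front of the robot on the middle line. Bystander.
- amber_bottle: amber glass reagent bottle, white cap, 52 across, 105 high, beside the high edge of the drip stand. Origin: centre of its underside. Bystander.
- flask: small volumetric flask, 60 across at the foot, slim neck, 140 high, behind the drip stand. Origin: centre of its underside. Bystander.
- jar: small white jar, red cap, 42 across, 60 high, beside the rails of the dock on the side away from the lever. Origin: centre of its underside. Bystander.
- beaker: glass beaker, 72 across, 95 high, to the left of the work area. Origin: centre of its underside. Bystander.
- retort_stand: retort stand: steel base 160 x 100 x 12 (from 50 nearer the robot to 110 beyond its rod), upright rod 12 across and 452 high at the origin, and a clamp arm 370 above the table that reaches 95 from the rod along its own -x (towards the robot), fork 50 wide. Bystander.
Things that resemble listed ones, but are neither listed nor needed, are in the scene too. Leave any black or turquoise look-alike of the vial_tray alone.

How it is judged:
By the outcome, as a careful person would: the job done as asked, in the order asked, and still so for the second after the job is handed in, with the robot touching nothing.
It also fails if it takes over 64 s, if anything falls off the work surface, if the arm or the gripper's body presses on something with over 40 N, if the wrist force passes 120 N, or if a joint passes its speed limit or range.

## Working session

There is one attempt and no reset: what is moved stays moved. The work goes in short steps, Python scripts to look and compute and a tool call to move; the robot and the scene stay as the last step left them, time stands still between calls to the robot, and variables do not carry over. Pictures are saved under pics/ and viewed, at most 10 in all, crops included, and the job is handed in when it is done.

Besides the shell and the picture viewer there is one more tool, called after "Request:" by a JSON object that holds its "method" and its "body", one argument or row to a line. arm_command: Moves the arm, as the interface text tells. Its arguments: {"type":"object","properties":{"steps":{"type":"array","items":{"type":"array","items":{"type":"number"}}},"force":{"type":"number"}},"required":["steps"]}

```bash
mkdir -p pics; cat > h.py <<'E'
import numpy as np, cv2
from cell import monitor, imaging, job, find_in, trace
def save(p,n): cv2.imwrite('pics/'+n, cv2.cvtColor(p if isinstance(p,np.ndarray) else p['img'],cv2.COLOR_RGB2BGR))
def proj(c,P):
    P=np.atleast_2d(P); q=(c['view'][:3,:3]@P.T).T+c['view'][:3,3]; q=(c['mtx']@q.T).T; return q[:,:2]/q[:,2:]
def onplane(c,uv,z):
    R=c['view'][:3,:3]; t=c['view'][:3,3]; o=-R.T@t
    d=R.T@np.linalg.solve(c['mtx'],[uv[0],uv[1],1.]); return o+d*(z-o[2])/d[2]
E
python3 - <<'E'
from h import *
for n in ['scene','top']:
    c=imaging.camera(n); save(c,n+'0.png')
    print(n,c['mtx'].tolist(),np.round(c['view'],3).tolist())
    for t in ['vial_tray','drip_stand','dock','lever_knob','wash_bottle','amber_bottle','flask','jar','beaker','retort_stand','row_wheel','tray_fin']:
        r=find_in(c,t); print(t,[(round(float(x['p']),2),np.round(x['rect']).tolist()) for x in r[:3]])
print(monitor.read_state())
E
```

```text
scene [[503.71774380099356, 0.0, 329.2874129920086], [0.0, 503.71774380099356, 236.3004372619244], [0.0, 0.0, 1.0]] [[0.515, 0.857, 0.018, -350.633], [0.518, -0.294, -0.803, -204.225], [-0.683, 0.423, -0.596, 1465.2], [0.0, 0.0, 0.0, 1.0]]
vial_tray [(0.98, [398.0, 175.0, 39.0, 46.0]), (0.76, [388.0, 234.0, 54.0, 50.0]), (0.7, [334.0, 196.0, 36.0, 48.0])]
drip_stand [(0.78, [375.0, 248.0, 62.0, 61.0]), (0.33, [386.0, 235.0, 57.0, 61.0])]
dock [(0.66, [191.0, 318.0, 159.0, 116.0])]
lever_knob [(0.52, [138.0, 309.0, 17.0, 36.0])]
wash_bottle [(0.89, [273.0, 216.0, 24.0, 60.0])]
amber_bottle [(0.63, [334.0, 261.0, 27.0, 50.0])]
flask [(0.76, [394.0, 269.0, 30.0, 62.0])]
jar []
beaker [(0.92, [445.0, 199.0, 37.0, 43.0])]
retort_stand [(0.93, [358.0, 256.0, 100.0, 289.0])]
row_wheel [(0.89, [154.0, 335.0, 31.0, 24.0]), (0.17, [273.0, 216.0, 25.0, 60.0])]
tray_fin [(0.93, [387.0, 233.0, 50.0, 58.0]), (0.87, [397.0, 175.0, 38.0, 44.0])]
top [[557.934505200626, 0.0, 322.55228741015185], [0.0, 557.934505200626, 237.54878359017442], [0.0, 0.0, 1.0]] [[0.023, -1.0, -0.016, 53.291], [-0.981, -0.
[... 857 characters left out ...]
ck': 1.3, 'joints': array([-1.27760385e+00,  2.99907633e-01,  1.52103363e+00,  8.36979534e-06,
        1.32069643e+00, -6.66080353e-02]), 'qd': array([-8.68162532e-04,  1.64030868e-03,  1.21242972e-03,  3.84835233e-04,
       -9.93361800e-05,  6.87570675e-04]), 'effort': array([ 2.06005920e-03, -5.31665325e+01, -3.52905321e+01,  7.09303049e-02,
        2.14628078e-02, -3.44273406e-05]), 'eef_pos': array([ 193.63677428, -514.76257388,  224.42715106]), 'eef_rot': array([-3.14154825e+00, -1.10890550e-05,  3.59798439e-01]), 'wrist_force': array([-0.55785159, -0.01398714,  0.24976112]), 'moment': array([ 0.02507248, -0.01806037,  0.01959679]), 'finger_force': 0.0, 'finger_gap': 93.60966061182957}
```

```bash
python3 - <<'E'
import cv2
a=cv2.imread('pics/scene0.png')
cv2.imwrite('pics/s0c.png',cv2.resize(a[120:420,90:490],None,fx=2,fy=2,interpolation=cv2.INTER_CUBIC))
a=cv2.imread('pics/top0.png')
cv2.imwrite('pics/t0c.png',cv2.resize(a[110:390,140:510],None,fx=2.14,fy=2.14,interpolation=cv2.INTER_CUBIC))
E
```

```text
(no output)
```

View pics/s0c.png

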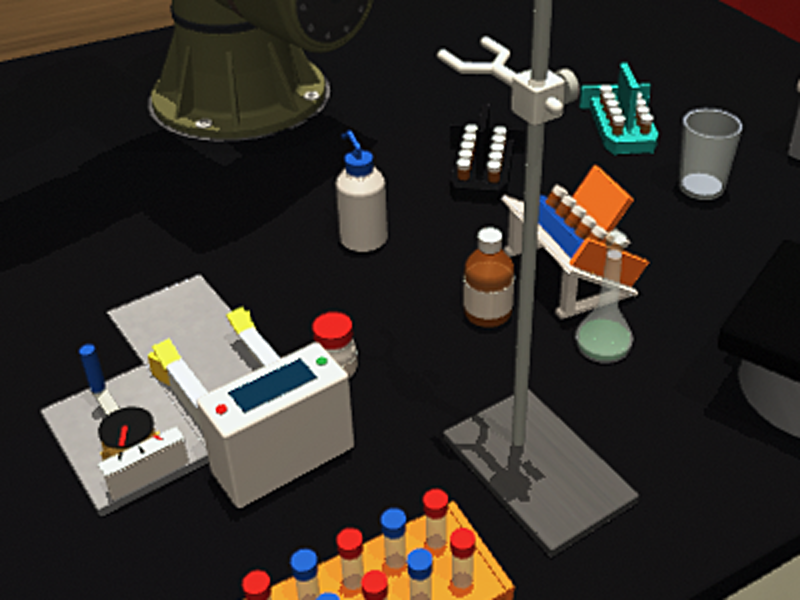

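View pics/t0c.png

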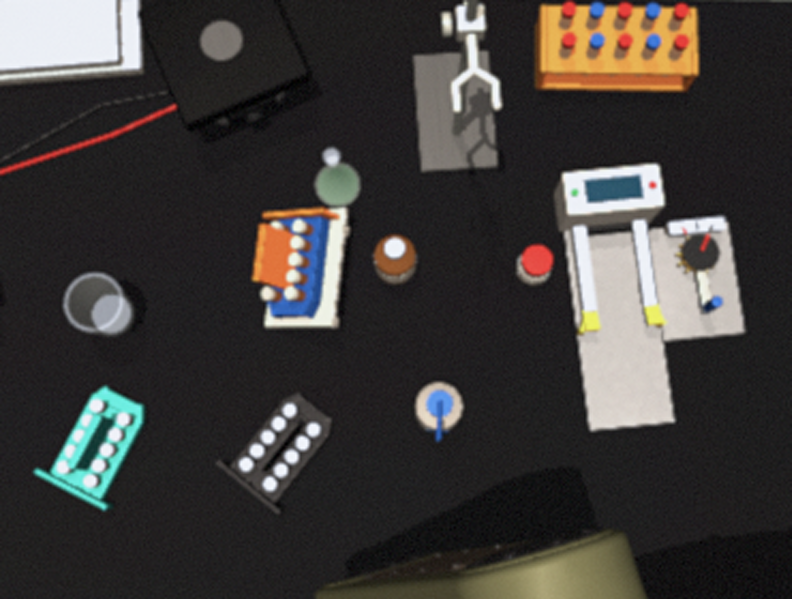

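The scene view shows the blue tray with its orange fin on the white stand at (388,234). The black look-alike is at (331,196), the turquoise one at (398,175), and the dock is at (190,318). In the top view the blue tray is at (279,233), black at (267,321) and turquoise at (182,320). I choose the blue tray on the sloping stand and check it close up.

```bash
python3 - <<'E'
import cv2,numpy as np
s=cv2.imread('pics/scene0.png');t=cv2.imread('pics/top0.png')
def crop(a,x,y,w,h,f):
    o=cv2.resize(a[y:y+h,x:x+w],None,fx=f,fy=f,interpolation=cv2.INTER_CUBIC)
    for i in range(0,w,10): cv2.line(o,(i*f,0),(i*f,12 if i%50==0 else 5),(0,255,0),1)
    for i in range(0,h,10): cv2.line(o,(0,i*f),(12 if i%50==0 else 5,i*f),(0,255,0),1)
    return o
cv2.imwrite('pics/dock.png',np.hstack([crop(s,105,250,160,132,3)[:396],np.zeros((396,4,3),np.uint8),crop(t,395,180,100,132,3)]))
cv2.imwrite('pics/tray.png',np.hstack([crop(s,340,195,80,90,5),crop(t,250,195,70,90,5)]))
E
```

```text
(no output)
```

View pics/dock.png

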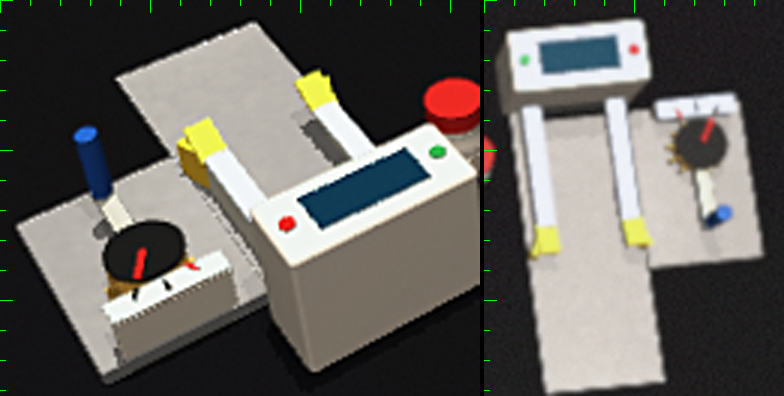

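View pics/tray.png

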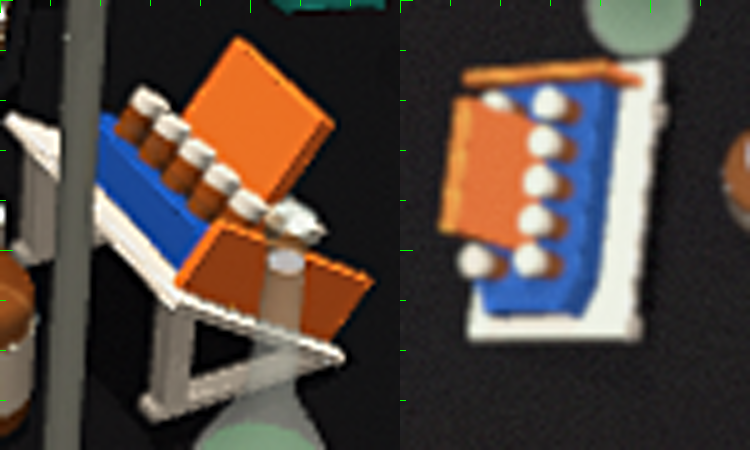

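The crops confirm the choice: blue tray, orange fin leaning to the low (+y) side, plate end away from the robot, nose toward it. Next I fit both poses from the corner pixels.

```bash
cat > fit.py <<'E'
from h import *
from scipy.optimize import least_squares
from scipy.spatial.transform import Rotation as Ro
S=imaging.camera('scene');T=imaging.camera('top')
def fit(mod,x0,pts):
    def res(p): return np.concatenate([(proj(c,mod(p,P))-uv).ravel() for c,P,uv in pts])
    r=least_squares(res,x0,loss='soft_l1'); return r.x, np.round(res(r.x).reshape(-1,2),1)
E
cat > a.py <<'E'
from fit import *
def dm(p,P): 
    P=np.array(P,float); return Ro.from_euler('z',p[2]).apply(P)+[p[0],p[1],0]
pts=[(T,(107,60,95),(403,191)),(T,(107,-60,95),(447.7,186.3)),(T,(52,60,95),(401.3,209.3)),(T,(52,-60,95),(450.7,205.7)),
(S,(52,-60,95),(189,319)),(S,(52,60,95),(249.3,291.7)),(S,(107,-60,95),(204,338.3)),(T,(-70,-108,86),(475.3,250.7)),(S,(-70,-108,86),(133.7,294.7))]
d,r=fit(dm,[550,-250,0],pts); print('dock',d,np.degrees(d[2]),r.tolist())
for c,uv in [(S,(144,276)),(S,(190.7,257.3)),(T,(415.7,311)),(T,(454.7,307))]:
    print('floor',Ro.from_euler('z',-d[2]).apply(onplane(c,uv,8)-[d[0],d[1],0]).round(1))
def tm(p,P): return (Ro.from_euler('z',p[3])*Ro.from_euler('x',np.radians(35))).apply(np.array(P,float))+p[:3]
pts=[(S,(35,5,84),(387.6,202.4)),(S,(-35,5,84),(405,220.4)),(S,(-35,-5,84),(406.6,219.4)),(S,(-65,50,34),(384,239.8)),(S,(-65,50,0),(375.6,252.4)),(S,(-65,-50,34),(414,251.4)),
(T,(-35,5,84),(264,214.4)),(T,(35,5,84),(261.2,242)),(T,(-35,-5,84),(261.2,214.4)),(T,(35,-5,84),(258,241.2)),(T,(-65,50,34),(292,207.4)),(T,(-65,-50,34),(262.6,209.4)),(T,(65,26,20),(286.6,258)),(T,(65,-26,20),(267,258))]
t,r=fit(tm,[550,100,50,3.1],pts); print('tray',t,np.degrees(t[3]),r.tolist())
for n,P in dict(fin=(0,0,68),fintop=(0,-5,84),lowedge=(0,-36,0)).items(): print(n,tm(t,P).round(1))
for n,uv,z in [('wash',(345.6,299),112),('amber',(324,226),105),('flask',(294.7,183),140),('jar',(391,231.5),60),('fork',(352.6,160.5),370),('fork',(372,159),370),('beaker',(184.4,251),95),('black',(268.5,320),84)]: print(n,onplane(T,uv,z).round())
E
python3 a.py
```

```text
dock [ 596.51087763 -212.75253306   37.82712973] 2167.3348844093093 [[-1.7, -2.1], [-1.2, -2.2], [2.8, -0.2], [-1.1, -1.5], [-1.6, -1.0], [-0.3, -2.9], [-1.5, -0.6], [-1.0, -2.2], [-0.5, -0.6]]
floor [-201.2  -51.4    8. ]
floor [-199.8   54.6    8. ]
floor [-209.7   52.4    8. ]
floor [-210.2  -52.7    8. ]
tray [578.03120428 177.41567067  37.83526152   3.08392901] 176.6961164569891 [[-2.8, 0.2], [-2.3, -1.8], [-1.0, 0.5], [-0.3, 0.3], [-0.9, 1.0], [-0.8, -0.3], [-0.6, -0.0], [-0.5, -1.2], [-0.6, 0.3], [-0.2, -0.2], [-2.0, -0.9], [-0.8, 0.1], [-4.8, -1.6], [-0.0, -1.0]]
fin [580.3 216.4  93.5]
fintop [581.  229.6 103.8]
lowedge [579.7 206.9  17.2]
wash [401.   3. 112.]
amber [589.  62. 105.]
flask [692. 139. 140.]
jar [ 587. -116.   60.]
fork [676.  -1. 370.]
fork [681. -43. 370.]
beaker [517. 422.  95.]
black [346. 198.  84.]
```

```bash
cat > go.py <<'E'
import sys,numpy as np
from cell import monitor
from scipy.spatial.transform import Rotation as Ro
s=monitor.read_state(); R=Ro.from_euler('xyz',s['eef_rot'])
print('t',round(s['clock'],2),'pos',s['eef_pos'].round(1),'rpy',np.degrees(s['eef_rot']).round(1),'F',s['wrist_force'].round(1),'gap',round(s['finger_gap'],1),round(s['finger_force'],1),'j',np.round(s['joints'],2))
a=[float(v) for v in sys.argv[1:]]
for i in range(0,len(a),4):
    d=R.inv().apply(np.array(a[i:i+3])-s['eef_pos']); t=-(a[i+3]-np.degrees(s['eef_rot'][2])); print('shift',d.round(1),'turn',round(t,1))
E
python3 go.py 582 217 240 176.7
```

```text
t 1.4 pos [ 193.6 -514.8  224.4] rpy [-180.    -0.    20.6] F [ 0.4 -0.1  0.4] gap 94.0 0.0 j [-1.28  0.3   1.52  0.    1.32 -0.07]
shift [ 621.1 -548.2  -15.5] turn -156.1
```

Request:
{"method": "arm_command", "body": {
  "steps": [
    [0.36,40,-35,-15.5,-9],
    [0.36,85,-75,-15.5,-18],
    [0.36,130,-115,-15.5,-27],
    [0.36,170,-150,-15.5,-36],
    [0.36,210,-185,-15.5,-45],
    [0.36,250,-220,-15.5,-54],
    [0.36,290,-255,-15.5,-63],
    [0.36,330,-290,-15.5,-72],
    [0.36,370,-325,-15.5,-81],
    [0.36,410,-360,-15.5,-90],
    [0.36,450,-395,-15.5,-100],
    [0.36,490,-430,-15.5,-110],
    [0.36,530,-467,-15.5,-120],
    [0.36,570,-503,-15.5,-130],
    [0.36,600,-530,-15.5,-140],
    [0.36,621.1,-548.2,-15.5,-150],
    [0.36,621.1,-548.2,-15.5,-156.1],
    [0.36,621.1,-548.2,-15.5,-156.1],
    [0.36,621.1,-548.2,-15.5,-156.1]
  ]
}}

```text
clock: 3.78
eef_pos: [581.9, 216.7, 240.0]
eef_rot: [-3.142, 0.0, 3.081]
wrist_force: [-0.7, 0.1, 1.0]
finger_gap: 33.6
finger_force: 0.0
```

```bash
python3 go.py 582 217 145 176.7 582 217 107 176.7
```

```text
t 3.77 pos [581.9 216.7 240. ] rpy [-180.     0.   176.6] F [-0.7  0.1  1. ] gap 33.6 0.0 j [ 0.3   0.45  1.28 -0.    1.41 -1.21]
shift [-0.   0.3 95. ] turn -0.1
shift [ -0.    0.3 133. ] turn -0.1
```

Request:
{"method": "arm_command", "body": {
  "steps": [
    [0.36,0,0.3,30,0],
    [0.36,0,0.3,65,0],
    [0.36,0,0.3,95,0],
    [0.36,0,0.3,105,0],
    [0.36,0,0.3,105,0]
  ]
}}

```text
clock: 4.4
eef_pos: [582.1, 217.2, 135.3]
eef_rot: [3.142, -0.0, 3.083]
wrist_force: [0.1, 0.3, 0.2]
finger_gap: 33.9
finger_force: 0.0
```

```bash
cat > look.py <<'E'
import sys
from h import *
def crop(a,x,y,w,h,f):
    o=cv2.resize(a[y:y+h,x:x+w],None,fx=f,fy=f,interpolation=cv2.INTER_CUBIC)
    for i in range(0,w,10): cv2.line(o,(i*f,0),(i*f,12 if i%50==0 else 5),(0,255,0),1)
    for i in range(0,h,10): cv2.line(o,(0,i*f),(12 if i%50==0 else 5,i*f),(0,255,0),1)
    return o
n=sys.argv[1]; a=list(map(int,sys.argv[2:]))
ims=[]
for c,(x,y) in zip(['scene','top'],[a[:2],a[2:4]]):
    p=imaging.camera(c); save(p,n+'_'+c+'.png'); ims.append(crop(p['img'],x,y,80,110,5))
save(np.hstack(ims),n+'.png')
E
python3 look.py g1 350 165 240 175
```

```text
(no output)
```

View pics/g1.png

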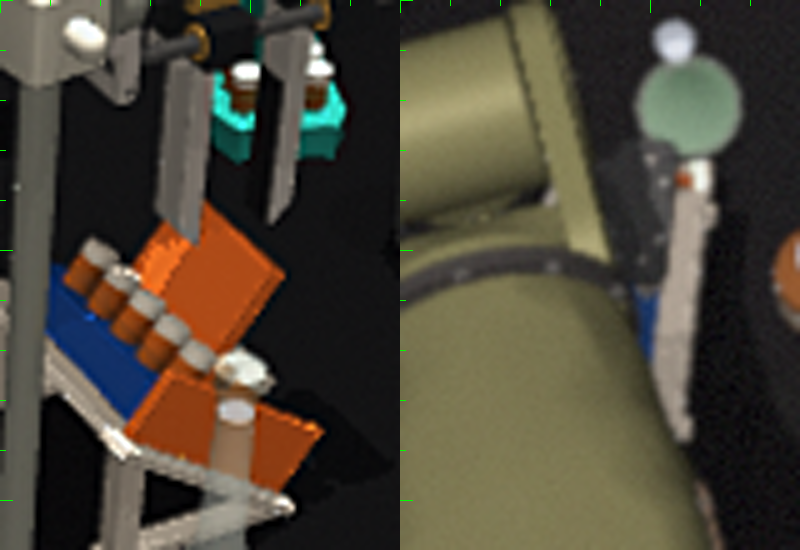

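```bash
python3 - <<'E'
from h import *
c=imaging.camera('scene')
def px(P): return ((proj(c,P)-[350,165])*5).round(0).tolist()
yc,x,z=217.2,582.1,116.3
print('uphill inner near/far, back', px([[x+8,yc-17,z],[x-8,yc-17,z],[x+8,yc-29.5,z]]))
print('down inner near/far, back', px([[x+8,yc+17,z],[x-8,yc+17,z],[x+8,yc+29.5,z]]))
from scipy.spatial.transform import Rotation as Ro
t=[578.03,177.42,37.84,3.0839]
tm=lambda P:(Ro.from_euler('z',t[3])*Ro.from_euler('x',np.radians(35))).apply(np.array(P,float))+t[:3]
print('fin top y+5 nose,plate; y-5 plate; base',px(tm([[35,5,84],[-35,5,84],[-35,-5,84],[-35,5,44]])))
E
```

```text
uphill inner near/far, back [[193.0, 238.0], [171.0, 220.0], [169.0, 246.0]]
down inner near/far, back [[256.0, 217.0], [234.0, 199.0], [279.0, 209.0]]
fin top y+5 nose,plate; y-5 plate; base [[174.0, 188.0], [263.0, 268.0], [278.0, 274.0], [211.0, 344.0]]
```

The picture shows the fingers straddling the fin top edge, with the fin about 2 mm further downhill than the fit. I shift slightly and descend.

Request:
{"method": "arm_command", "body": {
  "steps": [
    [0.38,0,2,5,0],
    [0.38,0,2,12,0],
    [0.38,0,2,19,0],
    [0.38,0,2,26,0],
    [0.38,0,2,27,0],
    [0.38,0,2,27,0]
  ],
  "force": 10
}}

```text
clock: 5.3
eef_pos: [582.1, 219.3, 108.0]
eef_rot: [3.142, 0.0, 3.084]
wrist_force: [-0.4, 1.3, 0.2]
finger_gap: 35.5
finger_force: 0.0
```

Free of contact; now close gently.

Request:
{"method": "arm_command", "body": {
  "steps": [
    [0.2,0,0,0,0],
    [0.1,0,0,0,0],
    [0.0,0,0,0,0],
    [0.0,0,0,0,0],
    [0.0,0,0,0,0]
  ],
  "force": 12
}}

```text
clock: 5.92
eef_pos: [582.2, 219.2, 108.2]
eef_rot: [-3.141, 0.0, 3.084]
wrist_force: [-1.8, -4.7, 4.7]
finger_gap: 24.2
finger_force: 11.9
```

Request:
{"method": "arm_command", "body": {
  "steps": [
    [0.0,0,0,-3,0],
    [0.0,0,0,-6,0],
    [0.0,0,0,-9,0],
    [0.0,0,0,-12,0],
    [0.0,0,0,-15,0],
    [0.0,0,0,-15,0]
  ],
  "force": 18
}}

```text
clock: 6.68
eef_pos: [582.3, 220.0, 123.6]
eef_rot: [3.14, 0.001, 3.085]
wrist_force: [0.2, 3.1, 3.7]
finger_gap: 13.8
finger_force: 16.9
```

Request:
{"method": "arm_command", "body": {
  "steps": [
    [0.0,0,0,-4,0],
    [0.0,0,0,-8,0],
    [0.0,0,0,-12,0],
    [0.0,0,0,-12,0],
    [0.0,0,0,-12,0]
  ],
  "force": 30
}}

```text
clock: 7.3
eef_pos: [582.0, 219.2, 134.7]
eef_rot: [-3.141, -0.0, 3.084]
wrist_force: [-0.4, -0.8, -4.0]
finger_gap: 9.6
finger_force: 30.0
```

```bash
python3 look.py g2 350 150 240 175
```

```text
(no output)
```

View pics/g2.png

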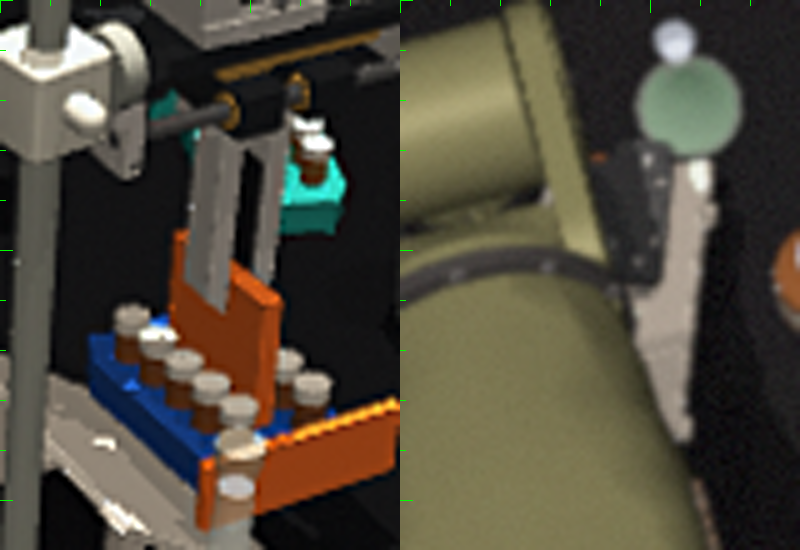

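The tray hangs upright in the grip, at 4 N weight and a 9.6 mm gap. Next I lift it.

Request:
{"method": "arm_command", "body": {
  "steps": [
    [0.0,0,0,-8,0],
    [0.0,0,0,-24,0],
    [0.0,0,0,-44,0],
    [0.0,0,0,-64,0],
    [0.0,0,0,-84,0],
    [0.0,0,0,-100,0],
    [0.0,0,0,-110,0],
    [0.0,0,0,-110,0]
  ],
  "force": 40
}}

```text
clock: 8.4
eef_pos: [582.2, 219.4, 245.6]
eef_rot: [3.141, 0.001, 3.084]
wrist_force: [0.2, -0.5, -3.8]
finger_gap: 9.8
finger_force: 40.0
```

```bash
python3 go.py 436.4 -233.5 245 7.3
```

```text
t 8.4 pos [582.2 219.4 245.6] rpy [1.800e+02 1.000e-01 1.767e+02] F [ 0.2 -0.5 -3.8] gap 9.8 40.0 j [ 0.3   0.45  1.27  0.    1.42 -1.21]
shift [ 1.196e+02 -4.605e+02  3.000e-01] turn 169.4
```

Request:
{"method": "arm_command", "body": {
  "steps": [
    [0.0,12,-12,0,4],
    [0.0,26,-32,0,12],
    [0.0,42,-56,0,21],
    [0.0,58,-82,0,30],
    [0.0,72,-108,0,39],
    [0.0,84,-134,0,48],
    [0.0,94,-160,0,57],
    [0.0,102,-188,0,66],
    [0.0,110,-216,0,76],
    [0.0,116,-244,0,86],
    [0.0,119.6,-272,0,96],
    [0.0,119.6,-300,0,106],
    [0.0,119.6,-328,0,116],
    [0.0,119.6,-356,0,126],
    [0.0,119.6,-384,0,136],
    [0.0,119.6,-410,0,146],
    [0.0,119.6,-434,0,155],
    [0.0,119.6,-452,0,163],
    [0.0,119.6,-460.5,0,169.4],
    [0.0,119.6,-460.5,0,169.4]
  ]
}}

```text
clock: 10.9
eef_pos: [436.0, -233.8, 244.3]
eef_rot: [-3.141, 0.001, 0.128]
wrist_force: [-0.3, 0.5, -2.2]
finger_gap: 9.7
finger_force: 40.0
```

```bash
python3 go.py 436.4 -233.5 130 7.3
```

```text
t 10.9 pos [ 436.  -233.8  244.3] rpy [-1.8e+02  1.0e-01  7.3e+00] F [-0.3  0.5 -2.2] gap 9.7 40.0 j [-0.57  0.16  1.64 -0.    1.34  0.88]
shift [  0.5  -0.2 114.3] turn 0.0
```

Request:
{"method": "arm_command", "body": {
  "steps": [
    [0.0,0.5,-0.2,15,0],
    [0.0,0.5,-0.2,40,0],
    [0.0,0.5,-0.2,70,0],
    [0.0,0.5,-0.2,100,0],
    [0.0,0.5,-0.2,125,0],
    [0.0,0.5,-0.2,139,0],
    [0.0,0.5,-0.2,144,0],
    [0.0,0.5,-0.2,144,0]
  ],
  "force": 30
}}

```text
clock: 11.9
eef_pos: [436.9, -233.3, 101.2]
eef_rot: [3.141, -0.0, 0.128]
wrist_force: [0.3, -0.8, -3.1]
finger_gap: 10.0
finger_force: 30.0
```

```bash
python3 - <<'E'
from look import *
E
sed -i 's/80,110,5/100,120,4/' look.py; python3 look.py d1 120 210 390 215
```

```text
Traceback (most recent call last):
  File "look.py", line 8, in <module>
    n=sys.argv[1]; a=list(map(int,sys.argv[2:]))
      ~~~~~~~~^^^
IndexError: list index out of range
```

View pics/d1.png

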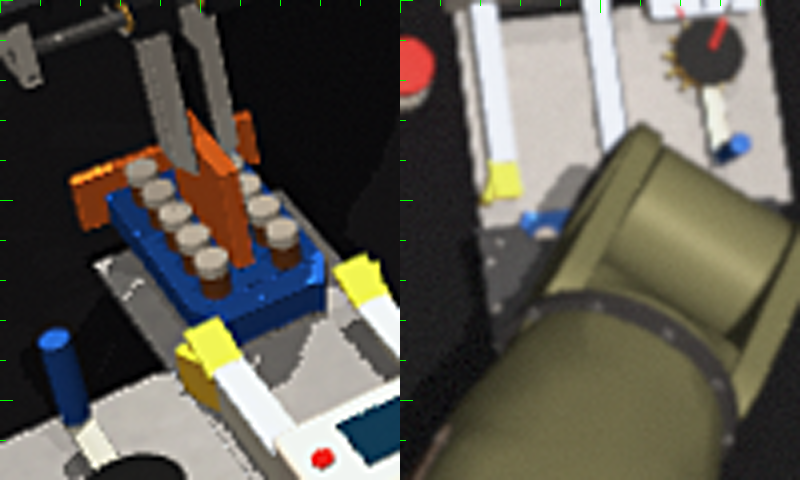

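```bash
python3 - <<'E'
from h import *
c=imaging.camera('scene'); yw=0.128
ax=np.array([np.cos(yw),np.sin(yw),0]); ay=np.array([-np.sin(yw),np.cos(yw),0])
D=np.array([596.5,-212.75,0])
def dk(u,z):
    p=onplane(c,u,z)-D; return (round(p@ax,1),round(p@ay,1))
f=lambda x,y:(120+x/4,210+y/4)
print('cheeks z38',dk(f(213,347),38),dk(f(361,282),38))
tcp=np.array([436.9,-233.3,0]); print('tcp dock',(tcp-D)@ax,(tcp-D)@ay)
# nose end top corners in picture, caps last row
print('caps last row z66',dk(f(212,253),68),dk(f(284,227),68),'nose corners top z46',dk(f(215,323),46),dk(f(322,265),46))
print('floor near corners z8',dk(f(98,262),8))
E
```

```text
cheeks z38 (np.float64(-72.5), np.float64(-38.9)) (np.float64(-71.9), np.float64(39.7))
tcp dock -160.91756405737763 -0.008822684939010634
caps last row z66 (np.float64(-101.9), np.float64(-20.7)) (np.float64(-98.9), np.float64(15.7)) nose corners top z46 (np.float64(-78.9), np.float64(-33.5)) (np.float64(-86.4), np.float64(26.8))
floor near corners z8 (np.float64(-202.1), np.float64(-49.9))
```

Request:
{"method": "arm_command", "body": {
  "steps": [
    [0.0,0,0,5,0],
    [0.0,0,0,9,0],
    [0.0,0,0,12,0],
    [0.0,0,0,14,0],
    [0.0,0,0,14,0]
  ]
}}

```text
clock: 12.68
eef_pos: [438.7, -233.5, 90.8]
eef_rot: [3.139, -0.005, 0.128]
wrist_force: [-6.5, 13.6, 41.6]
finger_gap: 9.8
finger_force: 30.0
```

Request:
{"method": "arm_command", "body": {
  "steps": [
    [0.0,0,0,-1.5,0],
    [0.0,0,0,-2.5,0],
    [0.0,0,0,-2.5,0]
  ]
}}

```text
clock: 13.05
eef_pos: [438.1, -233.7, 90.9]
eef_rot: [3.14, -0.004, 0.128]
wrist_force: [3.3, 2.6, 10.8]
finger_gap: 9.9
finger_force: 30.0
```

Request:
{"method": "arm_command", "body": {
  "steps": [
    [0.05,0,0,0,0],
    [0.2,0,0,0,0],
    [0.25,0,0,0,0],
    [0.25,0,0,0,0],
    [0.25,0,0,0,0]
  ],
  "force": 20
}}

```text
clock: 13.68
eef_pos: [436.7, -233.3, 89.3]
eef_rot: [-3.141, 0.0, 0.128]
wrist_force: [-0.9, 0.6, 0.1]
finger_gap: 23.6
finger_force: 0.0
```

```bash
python3 go.py 437 -233.3 78 7.3; python3 look.py d2 120 210 390 215
```

```text
t 13.68 pos [ 436.7 -233.3   89.3] rpy [-180.     0.     7.3] F [-0.9  0.6  0.1] gap 23.6 0.0 j [-0.56  0.34  1.81 -0.    0.99  0.88]
shift [ 0.3  0.  11.3] turn 0.0
```

View pics/d2.png

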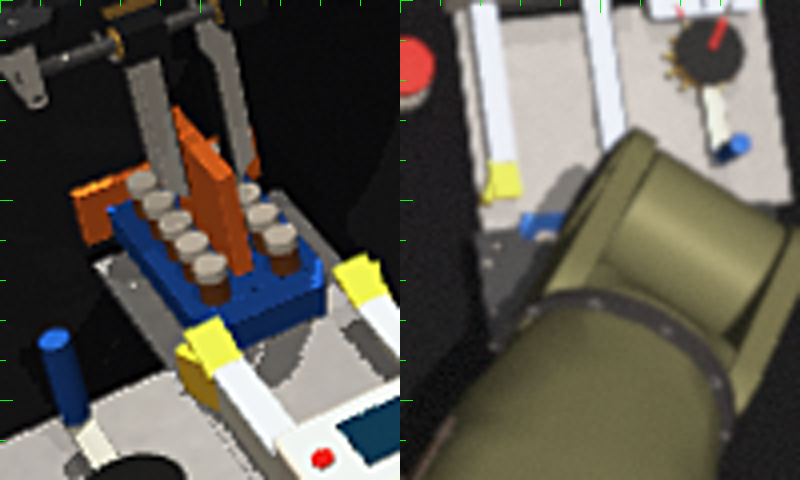

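```bash
cat > pnp.py <<'E'
from fit import *
f=lambda x,y:(120+x/4,210+y/4)
L=[((-59,-50,34),(74,195)),((-59,-50,0),(88,243)),((65,26,20),(322,265)),((48,-36,20),(190,297)),((65,-26,20),(215,322)),((65,26,0),(325,288)),((65,-26,0),(224,348)),((35,5,84),(236,178)),((35,-5,84),(215,185)),((-35,-5,84),(177,110))]
pts=[(S,P,f(*uv)) for P,uv in L]
def m(p,P): return Ro.from_euler('xyz',p[3:]).apply(np.array(P,float))+p[:3]
for free in (0,1):
    mm=m if free else (lambda p,P:m(np.r_[p[:3],0,0,p[3]],P))
    x,r=fit(mm,[437,-233,8,.128] if not free else [437,-233,8,0,0,.128],pts)
    D=np.array([596.5,-212.75]);a=.128
    d=x[:2]-D; print(x[:3].round(1),np.degrees(x[3:]).round(1),'dock',d@[np.cos(a),np.sin(a)],d@[-np.sin(a),np.cos(a)],r.tolist())
E
python3 pnp.py
```

```text
[ 410.2 -227.6  -12. ] [7.9] dock -186.68645149837224 9.045055930105836 [[0.7, -0.2], [0.4, -0.2], [-1.5, 3.1], [0.2, 3.0], [2.1, -0.8], [-1.0, 4.4], [1.4, -0.2], [-0.5, -2.3], [0.1, -2.2], [-4.8, 0.2]]
[ 401.9 -226.5  -17.6] [0.6 1.5 8.4] dock -194.80698501812606 11.22622841112378 [[0.5, -0.4], [0.1, -0.7], [-1.6, 3.1], [0.4, 3.2], [2.4, -0.6], [-1.1, 4.2], [1.6, -0.2], [-0.5, -1.6], [0.2, -1.4], [-5.1, 0.5]]
```

Request:
{"method": "arm_command", "body": {
  "steps": [
    [0.25,0,0,4,0],
    [0.25,0,0,8,0],
    [0.25,0,0,10,0],
    [0.25,0,0,10,0]
  ]
}}

```text
clock: 14.38
eef_pos: [436.7, -233.3, 79.2]
eef_rot: [-3.141, 0.0, 0.128]
wrist_force: [-0.6, 0.1, 0.1]
finger_gap: 23.6
finger_force: 0.0
```

```bash
python3 go.py; python3 - <<'E'
from look import crop
E
python3 - <<'E'
import sys; sys.argv=['','x','0','0','0','0']
from h import *
p=imaging.camera('scene'); a=p['img'][220:310,120:225]; save(p,'d3_scene.png')
save(cv2.resize(a,None,fx=6,fy=6,interpolation=cv2.INTER_CUBIC),'d3.png')
E
```

```text
t 14.38 pos [ 436.7 -233.3   79.2] rpy [-180.     0.     7.3] F [-0.6  0.1  0.1] gap 23.6 0.0 j [-0.56  0.36  1.82  0.    0.97  0.88]Traceback (most recent call last):
  File "<stdin>", line 1, in <module>
  File "look.py", line 8, in <module>
    n=sys.argv[1]; a=list(map(int,sys.argv[2:]))
      ~~~~~~~~^^^
IndexError: list index out of range
```

View pics/d3.png

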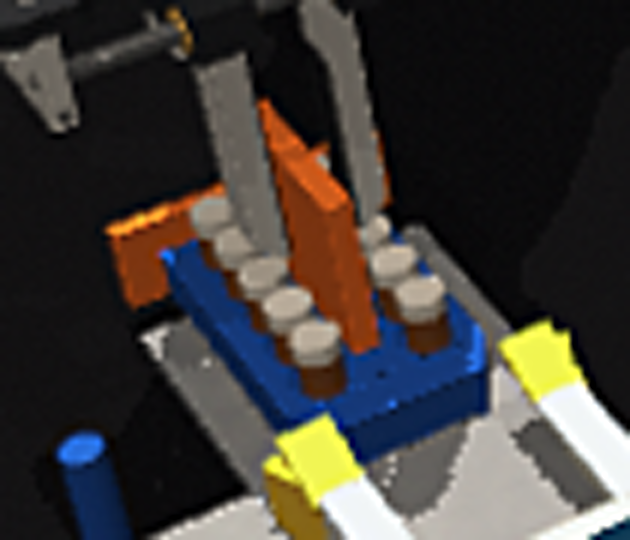

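```bash
python3 - <<'E'
from h import *
c=imaging.camera('scene'); a=.128; R=np.array([[np.cos(a),-np.sin(a),0],[np.sin(a),np.cos(a),0],[0,0,1]])
L=dict(plTL=(-59,-50,34),plBL=(-59,-50,0),bodyBackL=(-59,-36,20),tapL=(48,-36,20),tapR=(48,36,20),noseTR=(65,26,20),noseTL=(65,-26,20),noseBR=(65,26,0),noseBL=(65,-26,0),finNoseTopR=(35,5,84),finNoseTopL=(35,-5,84),finTailL=(-35,-5,84),finBot=(35,5,20))
for dx,z in ((-160,8),(-160,20)):
    for pitch in (0,):
        for n,P in L.items(): print(n,((proj(c,R@(np.array(P)+[dx,0,z])+[596.5,-212.75,0])-[120,220])*6).round().tolist()[0],end=' ')
    print()
E
```

```text
plTL [108.0, 234.0] plBL [128.0, 308.0] bodyBackL [155.0, 250.0] tapL [282.0, 413.0] tapR [480.0, 327.0] noseTR [476.0, 365.0] noseTL [332.0, 429.0] noseBR [484.0, 409.0] noseBL [342.0, 473.0] finNoseTopR [350.0, 196.0] finNoseTopL [321.0, 208.0] finTailL [233.0, 106.0] finBot [380.0, 343.0] 
plTL [101.0, 207.0] plBL [121.0, 282.0] bodyBackL [148.0, 223.0] tapL [276.0, 386.0] tapR [476.0, 301.0] noseTR [472.0, 339.0] noseTL [326.0, 402.0] noseBR [480.0, 383.0] noseBL [336.0, 447.0] finNoseTopR [344.0, 168.0] finNoseTopL [315.0, 179.0] finTailL [227.0, 77.0] finBot [374.0, 317.0]
```

The picture shows the tray flat on the dock floor: plate corner (108,232), nose corner (488,410), fin top (350,195). The projected model at dock x -160, y 0, z 8 gives almost the same pixels. I regrip and slide.

Request:
{"method": "arm_command", "body": {
  "steps": [
    [0.0,0,0,0,0],
    [0.0,0,0,0,0],
    [0.0,0,0,0,0],
    [0.0,5,0,0,0],
    [0.0,15,0,0,0],
    [0.0,25,0,0,0],
    [0.0,35,0,0,0],
    [0.0,43,0,0,0],
    [0.0,50,0,0,0],
    [0.0,55,0,0,0],
    [0.0,60,0,0,0],
    [0.0,60,0,0,0]
  ],
  "force": 20
}}

```text
clock: 15.98
eef_pos: [496.7, -225.6, 79.4]
eef_rot: [3.141, -0.001, 0.128]
wrist_force: [1.3, -0.2, -1.7]
finger_gap: 10.1
finger_force: 20.0
```

Request:
{"method": "arm_command", "body": {
  "steps": [
    [0.0,6,0,0,0],
    [0.0,13,0,0,0],
    [0.0,20,0,0,0],
    [0.0,27,0,0,0],
    [0.0,34,0,0,0],
    [0.0,41,0,0,0],
    [0.0,48,0,0,0],
    [0.0,54,0,0,0],
    [0.0,60,0,0,0],
    [0.0,64,0,0,0],
    [0.0,67,0,0,0],
    [0.0,67,0,0,0]
  ]
}}

```text
clock: 17.48
eef_pos: [563.0, -217.1, 79.4]
eef_rot: [3.142, -0.0, 0.128]
wrist_force: [1.0, 0.0, -2.1]
finger_gap: 9.8
finger_force: 20.0
```

Smooth sliding. Now I feel for the stop (about 7 mm more).

Request:
{"method": "arm_command", "body": {
  "steps": [
    [0.0,2,0,0,0],
    [0.0,4,0,0,0],
    [0.0,6,0,0,0],
    [0.0,8,0,0,0],
    [0.0,9,0,0,0],
    [0.0,9,0,0,0]
  ]
}}

```text
clock: 18.23
eef_pos: [570.1, -216.2, 79.6]
eef_rot: [-3.141, 0.004, 0.127]
wrist_force: [-17.2, 0.7, 8.1]
finger_gap: 9.6
finger_force: 20.0
```

Home contact: 17 N at the expected position. Release and rise.

Request:
{"method": "arm_command", "body": {
  "steps": [
    [0.0,-0.8,0,0,0],
    [0.25,-0.8,0,0,0],
    [0.25,-0.8,0,0,0],
    [0.25,-0.8,0,0,0],
    [0.25,-0.8,0,-20,0],
    [0.25,-0.8,0,-45,0],
    [0.0,-0.8,0,-65,0],
    [0.0,-0.8,0,-65,0],
    [0.0,-0.8,0,-65,0]
  ]
}}

```text
clock: 19.35
eef_pos: [570.6, -216.0, 143.4]
eef_rot: [-3.141, 0.001, 0.128]
wrist_force: [-0.1, 0.3, -0.7]
finger_gap: 0.1
finger_force: 0.0
```

```bash
cat > dk.py <<'E'
import sys,subprocess,numpy as np
a=.128; v=list(map(float,sys.argv[1:])); o=[]
for i in range(0,len(v),3):
    x,y,z=v[i:i+3]; o+=[596.5+x*np.cos(a)-y*np.sin(a),-212.75+x*np.sin(a)+y*np.cos(a),z,7.3]
subprocess.run(['python3','go.py']+[str(q) for q in o])
E
python3 dk.py -70 -78 145 -70 -78 77
```

```text
t 19.35 pos [ 570.6 -216.   143.4] rpy [-1.8e+02  1.0e-01  7.3e+00] F [-0.1  0.3 -0.7] gap 0.1 0.0 j [-0.42  0.51  1.43  0.    1.21  1.02]
shift [-43.9  78.1  -1.6] turn 0.0
shift [-43.8  78.2  66.4] turn 0.0
```

Request:
{"method": "arm_command", "body": {
  "steps": [
    [0.0,-15,26,0,0],
    [0.0,-35,60,0,0],
    [0.0,-43.9,78,0,0],
    [0.0,-43.9,78,0,0],
    [0.0,-43.9,78,20,0],
    [0.0,-43.9,78,42,0],
    [0.0,-43.9,78,60,0],
    [0.0,-43.9,78,66.4,0],
    [0.0,-43.9,78,66.4,0]
  ]
}}

```text
clock: 20.48
eef_pos: [537.4, -298.8, 78.0]
eef_rot: [-3.141, 0.0, 0.128]
wrist_force: [-0.7, -0.2, 0.5]
finger_gap: 0.3
finger_force: 0.0
```

```bash
python3 dk.py -70 -78 77; python3 - <<'E'
from h import *
p=imaging.camera('scene'); save(p,'k1_scene.png')
save(cv2.resize(p['img'][240:370,105:265],None,fx=5,fy=4.6,interpolation=cv2.INTER_CUBIC),'k1.png')
for n in['lever_knob']: print(find_in(p,n)[:2])
E
```

```text
t 20.48 pos [ 537.4 -298.8   78. ] rpy [-180.     0.     7.3] F [-0.7 -0.2  0.5] gap 0.3 0.0 j [-0.57  0.59  1.46  0.    1.09  0.88]
shift [-0.4  0.2  1. ] turn 0.0
[{'rect': [136.9, 308.2, 17.4, 34.0], 'p': 0.84}, {'rect': [153.6, 335.0, 31.1, 23.0], 'p': 0.29}]
```

View pics/k1.png

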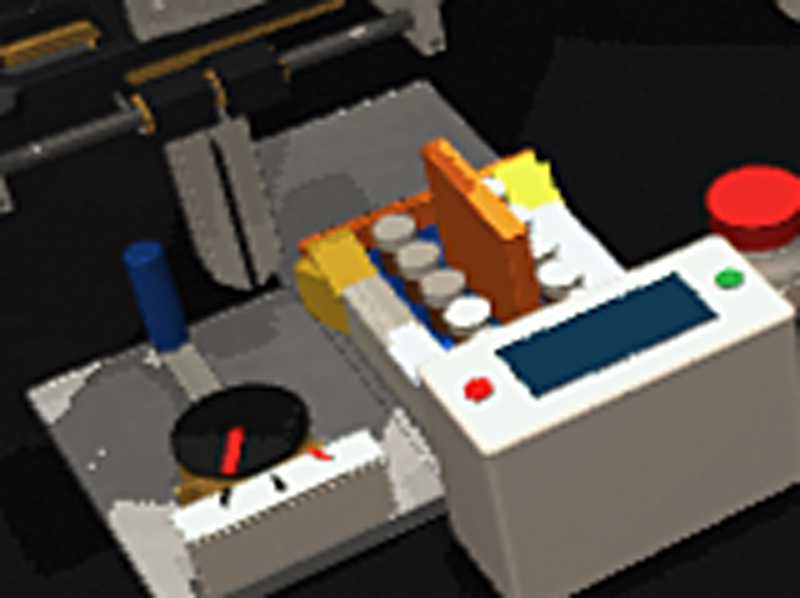

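The tray is home, with the orange plate on the yellow cheeks at (330,235) and (530,165). The closed fingers at (245,280) are beside the knob at (145,255). First stroke.

Request:
{"method": "arm_command", "body": {
  "steps": [
    [0.0,0,6,0,0],
    [0.0,0,11,0,0],
    [0.0,0.4,16,0,0],
    [0.0,0.8,21,0,0],
    [0.0,2,26,0,0],
    [0.0,3.1,31,0,0],
    [0.0,5,36,0,0],
    [0.0,7,41,0,0],
    [0.0,9.5,46,0,0],
    [0.0,12.2,50,0,0],
    [0.0,15,53.5,0,0],
    [0.0,16.5,55.5,0,0],
    [0.0,17.5,57,0,0],
    [0.0,17.5,57,0,0]
  ]
}}

```text
clock: 22.32
eef_pos: [561.9, -353.4, 78.0]
eef_rot: [-3.142, -0.0, 0.128]
wrist_force: [-1.9, 3.1, -0.1]
finger_gap: 0.3
finger_force: 1.1
```

Request:
{"method": "arm_command", "body": {
  "steps": [
    [0.0,0.6,1,0,0],
    [0.0,1,2,0,0],
    [0.0,1,2,0,0]
  ]
}}

```text
clock: 22.7
eef_pos: [563.3, -355.0, 78.0]
eef_rot: [-3.141, -0.0, 0.128]
wrist_force: [0.8, 4.8, -0.1]
finger_gap: 0.5
finger_force: 2.1
```

Request:
{"method": "arm_command", "body": {
  "steps": [
    [0.0,0,1,0,0],
    [0.0,0,1,0,0]
  ]
}}

```text
clock: 22.95
eef_pos: [563.7, -355.6, 78.0]
eef_rot: [-3.141, -0.001, 0.128]
wrist_force: [3.1, 7.4, -1.0]
finger_gap: 0.6
finger_force: 3.2
```

```bash
python3 dk.py -70 -78 77; python3 - <<'E'
from h import *
p=imaging.camera('scene'); r=find_in(p,'lever_knob')[:1]; print(r)
for th in (0.6,.7,.75,.8):
  a=.128; x,y=-70*np.cos(th),-108-70*np.sin(th); print(th,proj(p,[[596.5+x*np.cos(a)-y*np.sin(a),-212.75+x*np.sin(a)+y*np.cos(a),z] for z in(86,61)]).round(1).tolist())
E
```

```text
t 22.95 pos [ 563.7 -355.6   78. ] rpy [-180.    -0.     7.3] F [ 3.1  7.4 -1. ] gap 0.6 3.2 j [-0.62  0.7   1.29  0.    1.16  0.82]
shift [-19.3 -59.5   1.1] turn 0.0
[{'rect': [122.1, 325.1, 30.7, 33.5], 'p': 0.74}]
0.6 [[113.6, 307.4], [116.9, 317.5]]
0.7 [[111.2, 310.2], [114.6, 320.3]]
0.75 [[110.2, 311.6], [113.6, 321.7]]
0.8 [[109.2, 313.0], [112.7, 323.2]]
```

Force is rising against the end stop. One more mm for certainty, then return.

Request:
{"method": "arm_command", "body": {
  "steps": [
    [0.0,0.2,1.2,0,0],
    [0.0,0.2,1.2,0,0]
  ]
}}

```text
clock: 23.3
eef_pos: [564.2, -356.2, 78.0]
eef_rot: [-3.14, -0.001, 0.128]
wrist_force: [3.3, 11.1, -0.3]
finger_gap: 0.4
finger_force: 5.0
```

Request:
{"method": "arm_command", "body": {
  "steps": [
    [0.0,-2,-3,0,0],
    [0.0,-6,-10,0,0],
    [0.0,-10,-18,0,0],
    [0.0,-14,-26,0,0],
    [0.0,-17,-36,0,0],
    [0.0,-19,-46,0,0],
    [0.0,-19.5,-56,0,0],
    [0.0,-19.5,-63,0,0],
    [0.0,-19.5,-63,0,0],
    [0.0,-19.5,-63,0,0],
    [0.0,-19.5,-63,0,0],
    [0.0,-19.5,-63,0,0]
  ]
}}

```text
clock: 24.8
eef_pos: [536.2, -297.6, 78.0]
eef_rot: [-3.142, 0.0, 0.127]
wrist_force: [0.6, 0.3, 0.2]
finger_gap: 0.7
finger_force: 0.0
```

```bash
cat > chk.py <<'E'
import sys
from h import *
p=imaging.camera('scene'); save(p,sys.argv[1]); print([(x['rect'],x['p']) for x in find_in(p,'lever_knob')[:2]])
# red pointer: reddish pixels in dial area
b=p['img'][325:350,138:172].astype(int); m=(b[...,0]>130)&(b[...,1]<70)&(b[...,2]<70)
y,x=np.nonzero(m); print(sorted(zip((x+138).tolist(),(y+325).tolist())))
E
cat > old.py <<'E'
import cv2,numpy as np
b=cv2.imread('pics/k1_scene.png')[325:350,138:172,::-1].astype(int); m=(b[...,0]>130)&(b[...,1]<70)&(b[...,2]<70)
y,x=np.nonzero(m); print('before',sorted(zip((x+138).tolist(),(y+325).tolist())))
E
python3 old.py; python3 chk.py k2_scene.png; python3 dk.py -70 -78 77
```

```text
before [(150, 337), (150, 338), (150, 339), (150, 340), (150, 341), (150, 342), (151, 334), (151, 335), (151, 336), (151, 337), (151, 338), (151, 339), (151, 340), (151, 341), (151, 342), (152, 333), (152, 334), (152, 335), (152, 336), (152, 337), (152, 338), (152, 339), (153, 334), (153, 335), (168, 338), (169, 339), (170, 339)]
[([136.9, 307.1, 18.3, 32.7], 0.51)]
[(152, 333), (152, 334), (153, 333), (153, 334), (153, 335), (154, 333), (154, 334), (154, 335), (154, 336), (154, 337), (155, 334), (155, 335), (155, 336), (155, 337), (155, 338), (156, 335), (156, 336), (156, 337), (156, 338), (156, 339), (156, 340), (157, 337), (157, 338), (157, 339), (157, 340), (158, 338), (158, 339), (158, 340), (168, 338), (169, 339), (170, 339)]
t 24.9 pos [ 536.2 -297.5   78. ] rpy [-180.     0.     7.3] F [-0.1 -0.6 -0.5] gap 0.4 0.0 j [-0.57  0.59  1.47 -0.    1.09  0.88]
shift [0.6 1.7 1. ] turn 0.0
```

The pointer advanced one mark and the knob is back. Second stroke.

Request:
{"method": "arm_command", "body": {
  "steps": [
    [0.0,0.5,7,0,0],
    [0.0,0.8,13,0,0],
    [0.0,1.2,18,0,0],
    [0.0,1.8,23,0,0],
    [0.0,3,28,0,0],
    [0.0,4,33,0,0],
    [0.0,6,38,0,0],
    [0.0,8,43,0,0],
    [0.0,10.5,48,0,0],
    [0.0,13,52,0,0],
    [0.0,16,55.5,0,0],
    [0.0,17.5,57.5,0,0],
    [0.0,18.5,59.5,0,0],
    [0.0,19.2,61.5,0,0],
    [0.0,19.5,63,0,0],
    [0.0,19.5,63,0,0]
  ]
}}

```text
clock: 26.9
eef_pos: [564.3, -356.1, 78.0]
eef_rot: [-3.14, -0.001, 0.128]
wrist_force: [2.8, 9.3, 0.4]
finger_gap: 0.5
finger_force: 4.6
```

Request:
{"method": "arm_command", "body": {
  "steps": [
    [0.0,-2,-3,0,0],
    [0.0,-6,-10,0,0],
    [0.0,-10,-18,0,0],
    [0.0,-14,-26,0,0],
    [0.0,-17,-36,0,0],
    [0.0,-19,-46,0,0],
    [0.0,-19.5,-56,0,0],
    [0.0,-19.5,-63,0,0],
    [0.0,-19.5,-63,0,0],
    [0.0,-19.5,-63,-20,0],
    [0.0,-19.5,-63,-60,0],
    [0.0,-19.5,-63,-100,0],
    [0.0,-19.5,-63,-120,0],
    [0.0,-19.5,-63,-120,0]
  ]
}}

```text
clock: 28.65
eef_pos: [536.7, -298.0, 200.7]
eef_rot: [3.139, -0.003, 0.127]
wrist_force: [-0.1, -0.3, -0.4]
finger_gap: 0.5
finger_force: 0.0
```

```bash
python3 chk.py k3_scene.png; python3 - <<'E'
import cv2,numpy as np
a=cv2.imread('pics/k1_scene.png').astype(int);b=cv2.imread('pics/k3_scene.png').astype(int)
# tray / dock region change between k1 and now
d=np.abs(a-b).max(2)>60; print('changed px in tray area',d[270:315,170:222].sum(),'jar',d[270:300,245:265].sum())
E
```

```text
[([137.2, 308.1, 15.3, 34.4], 0.7), ([197.2, 294.9, 46.7, 43.4], 0.18)]
[(153, 333), (154, 332), (154, 333), (155, 332), (155, 333), (156, 333), (156, 334), (157, 333), (157, 334), (158, 333), (158, 334), (158, 335), (159, 334), (159, 335), (160, 334), (160, 335), (161, 334), (161, 335), (161, 336), (162, 335), (162, 336), (163, 335), (163, 336), (167, 338), (168, 338), (169, 338), (169, 339)]
changed px in tray area 106 jar 0
```

```bash
python3 - <<'E'
import cv2,numpy as np
for n in('k1','k3'):
    h=cv2.cvtColor(cv2.imread(f'pics/{n}_scene.png')[265:315,160:222],cv2.COLOR_BGR2HSV)
    m=(h[...,0]>5)&(h[...,0]<15)&(h[...,1]>170)&(h[...,2]>60); y,x=np.nonzero(m); print(m.sum(),x.mean(),y.mean(),x.min(),x.max(),y.min(),y.max())
from cell import job; print(job.sign_off())
E
```

```text
525 36.87428571428571 26.758095238095237 5 55 5 49
488 37.075819672131146 28.040983606557376 5 55 7 48
the job is handed in; nothing more can be done
None
```

I slid the tray fully home in the dock, nose first, and made two full lever strokes. The row pointer now sits at the red mark, and I signed the job off at about 29 s with the arm clear of everything.

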